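Lift a leaked battery out of the collecting pot with tongs

ROBOT

A 6-joint arm with a two-finger parallel gripper is mounted at the origin on a cart in front of the work surface, level with it; the furniture and walls round the work are solid. World frame = base frame: x ahead of the robot, y to its left, z up, the work surface at z = 0. Lengths are in m, angles in rad, forces in N, time in s.
With the tool pointing down it reaches from about 0.325 to 0.775 m from the base axis. Payload 5.5 kg.
Tool frame: the origin (TCP) lies at the very end of the fingers, on their centre line; the grasp point (between the pads) lies manip.grip_depth behind it (manip.grip_depth is the distance from the TCP to the grasp point, in m); z points along the fingers, y is the direction in which the jaws open and shut (so a half turn about z gives the same grasp; the last joint's range is limited). The gripper opens to 85 mm and grips with 20 to 120 N. Pads are 22 mm wide; open, the fingers measure 114 mm over their backs; the gripper's body (76 mm by 85 mm) begins 54 mm behind the grasp point. The pads swing forward as they close: fully open they stand 13 mm farther back than shut.
Start: joints at [1.134, 0.091, 1.231, -0, 1.82, -0.057], TCP at [0.222, 0.557, 0.231] pointing down, gripper open.
Joint ranges: [-2.87, 2.87], [-0.86, 2.18], [0.17, 2.46], [-1.51, 4.65], [0.06, 2.69], [-2.65, 2.65]. Speed limits (rad/s): [2.57, 2.57, 3.01, 3.14, 3.14, 3.14].

INTERFACE

Orientations are given as [roll, pitch, yaw] about the fixed x, y, z axes, in that order (R = Rz(yaw) Ry(pitch) Rx(roll)).
In Python, from rig import status, eyes, job, manip gives the robot as it stands.
- The arm moves only by the tool step_arm, never from a script. Its argument "deltas" is a list of rows, each a list of 7 numbers: the gripper command: -1 is fully open, 1 is shut, values between are in proportion, then the shift along the tool's x, y, z in units of 0.02 m (1.0 is 0.02 m), then the turn, a rotation vector about the tool's x, y, z in units of 45 degrees (1.0 is 45 degrees). A call has 1 to 20 rows; each row shifts and turns the commanded pose from where the row before left it, along the tool's axes as they then stand; what a row does not reach is not made up. A row lasts 1/8 s, in which the tool goes at most 62.5 mm and 10.7 degrees, less where a joint would pass 70% of its speed; a pose out of reach is approached as far as the arm can. A call with a number of a shift or a turn outside -1 to 1 is refused whole. A call with a gripper value outside its range is refused whole. The fingers move at their own pace and stop on an object; "squeeze" is the grip in N (left out, the last holds). Time passes only in rows, so rows that do not move let the fingers close. It gives the time, the measured TCP pose, the force and the opening at its end, in the units of the state.
- status.get_state(): the state, without advancing time (a new reading comes with each control period).
- eyes.capture(name): name is "scene" or "side" or "wrist"; returns (picture, depth): 384x512x3 uint8, red, green, blue; 384x512 float32, m along the optical axis (not along the pixel's ray), 0 where there is no reading.
- eyes.camera_params(name): a dict with "camera_matrix" (3x3 intrinsics, pixels), "rvec" (rotation vector, rad) and "tvec" (3), from world to camera coordinates, as OpenCV has them. Camera axes: x right, y down, z forward; pixel columns grow to the right and rows downward; lengths in m; the calibration is good to about 2 mm. A picture is of the moment at which its call begins: read the wrist's pose just before it. camera_params takes no time and is no camera call; for the wrist camera it gives the pose at the moment of the call.
- job.close_job(): hands the job in, once; it reports no verdict.
Trained networks look in the newest picture that a camera, given by its name, has taken for a name from the list of things; names that differ only in an ending like _2 or _b are one class to them, and where a whole thing is asked for, a point or a joint stands for the part that bears it (a point fixed in the world has none). Each returns a list of dicts, best first, with "p" (0 to 1); they miss things now and then, are a little off and sometimes report something else, mostly with a low value. They report only what shows in the picture. A call takes as long as a camera call. They do not tell look-alikes from the thing itself.
- eyes.find_in(target, camera): "position" ([x, y, z] in m, in world coordinates, good to about 4 mm: the middle of the surface that is visible of it).
- eyes.trace(target, camera): "region" (384x512 bool, what is visible of it).
- eyes.mark_of(target, camera): "position" ([x, y, z] in m, in world coordinates, good to about 4 mm: a listed point, or the origin of a listed thing).
The state is a dict: "time": time; "joint_pos": joint angles; "qvel": joint speeds; "effort": joint torques, N m; "ee_pos": TCP position; "ee_rot": TCP orientation; "force": force on the tool from outside, world axes, zero at the start; "ft_torque": the same for the moment, N m; "width": opening from 0.0 (shut) to 1.0 (fully open).
Only numpy, scipy, OpenCV 4.12 (cv2) and the standard library are available. Lean on these libraries where they do the work, as an engineer would, in place of code of your own. Each camera call takes 0.05 s, during which the arm holds its last target.

TASK

A battery has leaked in the battery collecting pot, so it must not be touched with the fingers. First take the lid off the pot and lay it flat on the worktop, then take the blue tongs from their stand, reach into the pot with them, close the jaws across the battery and lift it out. Finish while still holding the battery up in the squeezed tongs, motionless and well clear above the height of the pot's rim, ready for a colleague to bag it; do not knock over or push away the pot, the stand or the things lying around.

Things in the scene. Friction and masses are not known exactly. Their poses are not given: they have to be found in the camera images.
- pot: White steel battery collecting pot with a green sticker, open at the top: outside diameter 108 mm, height 95 mm, walls 4 mm, inside diameter 100 mm, inner floor 5 mm above the worktop; loose but heavy (0.8 kg). Origin: centre of its underside, z up.
- lid: Green round lift-off lid, diameter 112 mm, lying loosely on the pot's rim at the start; a plug 94 mm wide and 6 mm deep reaches into the mouth, the disc above it is 4 mm thick. Black round knob in the middle, 27 mm wide between 20 and 37 mm above the origin (narrower neck below). Origin: centre of the plug's underside (it stands on this plug when laid on the worktop), z up. 80 g.
- battery: Leaked 9 V block battery, black and copper with pale crust at its terminals, lying flat on the pot's floor near its middle: 48 mm along its x, 26.5 mm along its y, 17.5 mm high (terminals 3 mm more at +x). Origin: centre of its underside. About 46 g. The jaws fit across its 26.5 mm width (y) only.
- tongs: Blue plastic scissor tongs, 190 mm long, two crossing arms, standing jaws down in the stand. Origin: the pivot pin; z up along the tongs from jaws to handles, y the line along which handles and jaws open and close, x along the pin. A half turn about z makes no difference. The arms are sprung open against a stop. 90 g.
- tongs_grip (a point): Where to squeeze the tongs from above: midway between the two handles, 52 mm above the pivot and 167 mm above the jaw tips. The handles' flat outer faces (16 mm wide along the tongs' x, from 29 to 75 mm above the pivot) are here 58 mm apart when open, 48 mm when the jaws hold the battery.
- tongs_tips (a point): Point midway between the jaw tips, 115 mm below the pivot. The jaws are 16 mm wide along x, 5 mm thick and 34 mm long; their gap at the tips is 48 mm when open (59 mm over the outsides).
- tongs_left (a joint): How far the tongs are squeezed (rad per arm; both arms move alike): 0 = open against the stop, about 0.09 to 0.1 = closed on the battery's width, 0.21 = jaws nearly shut. A spring opens them: about 3.5 N on each handle starts to close them, 4.5 N brings the jaws onto the battery; more squeezes it. Handles held 53 mm apart leave a jaw gap of 37 mm.
- stand: Weighted stand for the tongs: dark base plate 66 x 104 x 6 mm with a grey rectangular well on it, 28 mm (x) by 72 mm (y) outside and 66 mm high; the tongs' jaws reach 56 mm down into it with 2 to 3 mm of play. Origin: centre of the base's underside. 0.9 kg, loose.
- glue_stick: White and blue glue stick standing upright behind the work, in front of the letter tray, diameter 24 mm, height 88 mm, a bystander (another like it stands far back by the black pen organiser and does not matter). Origin: centre of its underside.
- usb_stick: Black memory stick lying flat, 17 x 56 x 9 mm, a bystander. Origin: centre of its underside.
- card_reader: White badge reader with a red dot, lying flat, 72 x 108 x 21 mm, a bystander. Origin: centre of its underside.
- staple_box: Beige carton of staples, 34 x 60 x 19 mm, a bystander. Origin: centre of its underside.
Mind the look-alikes: they are no part of the job. What is shaped like the stand but red is not meant.

How it is judged:
By the outcome, as a careful person would: the job done as asked, in the order asked, and still so for the second after the job is handed in, while the arm keeps its last pose, push and grip.
It also fails if it takes over 58 s, if anything falls off the work surface, if the arm or the gripper's body presses on something with over 40 N, if the wrist force passes 120 N, or if a joint passes its speed limit or range.

## Working session

There is one attempt and no reset: what is moved stays moved. The work goes in short steps, Python scripts to look and compute and a tool call to move; the robot and the scene stay as the last step left them, time stands still between calls to the robot, and variables do not carry over. Pictures are saved under pics/ and viewed, and the job is handed in when it is done.

Besides the shell and the picture viewer there is one more tool, called after "Call:" by a JSON object that holds its "method" and its "body". step_arm: Moves the arm, as the interface text tells. Shifts and turns lie within -1 to 1; 1 stands for 0.02 m of shift or 45 degrees of turn. Its arguments: {"type":"object","properties":{"deltas":{"type":"array","items":{"type":"array","items":{"type":"number","minimum":-1,"maximum":1}}},"squeeze":{"type":"number"}},"required":["deltas"]}

```bash
mkdir -p pics
cat > h.py <<'E'
import numpy as np,cv2
from rig import status,eyes,job,manip
def cap(n,f):
    p,d=eyes.capture(n); cv2.imwrite('pics/'+f,cv2.cvtColor(p,cv2.COLOR_RGB2BGR)); np.save('pics/'+f[:-4]+'.npy',d); return p,d
def cam(n):
    c=eyes.camera_params(n); return np.array(c['camera_matrix']),cv2.Rodrigues(np.array(c['rvec'],float))[0],np.array(c['tvec'],float).ravel()
def world(n,d,us=None):
    K,R,t=cam(n); v,u=np.mgrid[:384,:512]
    X=np.stack([(u-K[0,2])/K[0,0]*d,(v-K[1,2])/K[1,1]*d,d],-1)
    return (X-t)@R
def proj(n,P):
    K,R,t=cam(n); c=R@np.array(P)+t; return (K@c)[:2]/c[2]
E
python3 - <<'E'
from h import *
s=status.get_state(); print(s['time'],s['ee_pos'],s['ee_rot'],s['force'],s['width'],manip.grip_depth)
for n in ['scene','side','wrist']:
    p,d=cap(n,n+'0.png'); K,R,t=cam(n); print(n,K[0,0],K[1,1],K[0,2],K[1,2],-R.T@t,R[2])
for n in ['scene','side']:
  for o in ['pot','lid','tongs','stand','battery','glue_stick','usb_stick','card_reader','staple_box','tongs_grip','tongs_tips']:
    r=eyes.mark_of(o,n)
    print(n,o,[(round(a['p'],2),np.round(a['position'],3).tolist(),np.round(proj(n,a['position'])).tolist()) for a in r[:4]])
E
```

```text
0.0 [0.22231336 0.5569648  0.23009465] [-3.13950288e+00 -1.44536629e-04  2.76179300e+00] [0.79882698 0.63312672 0.17151048] 0.9979641692952317 0.0187
scene 478.03291698272653 478.03291698272653 253.11207013671026 196.4815577552003 [0.06053405 1.0137067  0.75873212] [ 0.3531271  -0.79171141 -0.49849203]
side 415.82536673431963 415.82536673431963 254.0145085268635 192.19364644151256 [ 0.11989628 -0.883814    0.66182869] [ 0.37814012  0.80298968 -0.46067084]
wrist 277.3382033769443 277.3382033769443 254.6754910329251 187.43066185812714 [0.15086417 0.58541318 0.37350887] [ 0.27956487 -0.11321195 -0.95342883]
scene pot [(0.7, [0.481, 0.224, 0.001], [226.0, 284.0]), (0.37, [0.481, 0.221, 0.088], [226.0, 254.0]), (0.3, [0.505, 0.339, -0.006], [193.0, 314.0])]
scene lid [(0.72, [0.484, 0.22, 0.09], [225.0, 253.0]), (0.36, [0.482, 0.226, 0.003], [226.0, 284.0])]
scene tongs []
scene stand [(0.51, [0.394, -0.182, -0.001], [313.0, 213.0])]
scene battery []
scene glue_stick [(0.71, [0.656, -0.002, -0.006], [208.0, 223.0]), (0.48, [0.482, 0.22, 0.091], [226.0, 253.0])]
scene usb_stick [(0.37, [0.638, -0.247, -0.001], [249.0, 187.0])]
scene card_reader []
scene staple_box [(0.63, [0.503, 0.34, -0.002], [194.0, 313.0])]
scene tongs_grip []
scene tongs_tips []
side pot [(0.61, [0.636, -0.244, -0.004], [334.0, 284.0]), (0.58, [0.484, 0.224, 0.001], [210.0, 209.0])]
side lid [(0.8, [0.481, 0.222, 0.089], [207.0, 184.0]), (0.49, [0.538, -0.204, 0.129], [293.0, 239.0])]
side tongs [(0.62, [0.539, -0.202, 0.127], [293.0, 240.0])]
side stand [(0.8, [0.538, -0.199, 0.002], [289.0, 282.0]), (0.57, [0.392, -0.186, -0.0], [232.0, 297.0])]
side battery []
side glue_stick [(0.67, [0.656, -0.003, 0.0], [291.0, 232.0])]
side usb_stick [(0.6, [0.636, -0.247, -0.003], [334.0, 284.0])]
side card_reader [(0.59, [0.475, -0.382, 0.002], [307.0, 344.0])]
side staple_box []
side tongs_grip [(0.93, [0.539, -0.2, 0.173], [293.0, 222.0])]
side tongs_tips []
```

View pics/scene0.png

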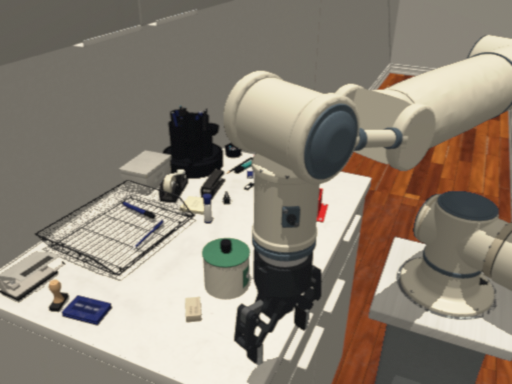

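View pics/side0.png

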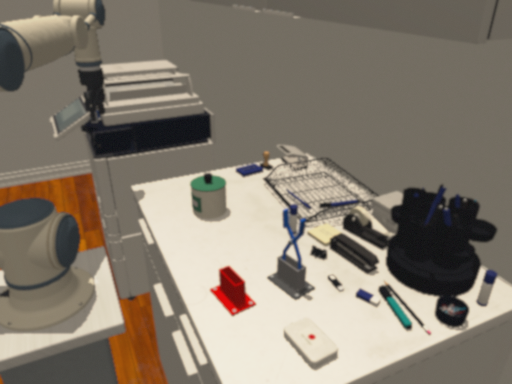

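View pics/wrist0.png

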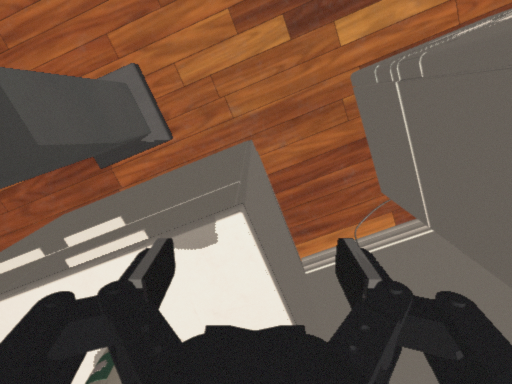

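Scene: lidded pot at (226,265), staple box (193,308), glue stick (208,205). Side: blue tongs in the grey stand (292,270), red look-alike stand (232,290), reader (310,340), usb (335,283). The grey stand with blue tongs is the one to use. Now a close crop and a measurement.

Run:
```python
from h import *
out=[]
im=cv2.imread('pics/side0.png'); d=np.load('pics/side0.npy'); W=world('side',d)
cv2.imwrite('pics/crop1.png',np.hstack([cv2.resize(im[190:320,230:350],None,fx=4,fy=4,interpolation=cv2.INTER_CUBIC)[:520], cv2.resize(im[160:225,175:240],None,fx=4.9,fy=8,interpolation=cv2.INTER_CUBIC)[:520]]))
for n in ['scene','side']:
    im=cv2.imread(f'pics/{n}0.png'); d=np.load(f'pics/{n}0.npy'); W=world(n,d)
    x,y,z=W[...,0],W[...,1],W[...,2]; ok=d>0
    m=ok&(abs(x-.482)<.08)&(abs(y-.222)<.08)
    for lo,hi in[(.092,.106),(.107,.120),(.120,.13),(.13,.15)]:
        k=m&(z>lo)&(z<hi); P=W[k]
        if len(P)>5: print(n,'lid',lo,len(P),P.mean(0).round(4),P.min(0).round(4),P.max(0).round(4))
    hsv=cv2.cvtColor(im,cv2.COLOR_BGR2HSV)
    k=ok&(abs(x-.54)<.08)&(abs(y+.2)<.08)&(z>.004)
    for lo,hi in[(.004,.01),(.055,.072),(.09,.11),(.12,.14),(.14,.16),(.16,.18),(.18,.2),(.2,.25)]:
        P=W[k&(z>lo)&(z<hi)]
        if len(P)>5:
            c,e,ang=cv2.minAreaRect((P[:,:2]*1000).astype(np.float32)); u,s,vt=np.linalg.svd(P[:,:2]-P[:,:2].mean(0),full_matrices=False)
            print(n,'tongs',lo,len(P),P.mean(0).round(4),P.min(0).round(3),P.max(0).round(3),np.round(c,1),np.round(e,1),round(ang,1),'pca',np.degrees(np.arctan2(vt[0,1],vt[0,0])).round(1),s.round(3))
```

```text
scene lid 0.092 1023 [0.477  0.2296 0.0983] [0.4244 0.1659 0.0922] [0.5363 0.2808 0.1055]
scene lid 0.107 51 [0.4758 0.2307 0.1136] [0.4661 0.2207 0.1076] [0.4923 0.2369 0.1198]
scene lid 0.12 80 [0.4795 0.2251 0.1245] [0.4671 0.2071 0.12  ] [0.4922 0.2381 0.1293]
side lid 0.092 428 [0.4803 0.211  0.0967] [0.4276 0.1628 0.0921] [0.5378 0.2752 0.1041]
side lid 0.107 36 [0.4799 0.2108 0.1134] [0.4694 0.2051 0.107 ] [0.4948 0.2204 0.12  ]
side lid 0.12 34 [0.4826 0.2175 0.1232] [0.4709 0.2054 0.1203] [0.4957 0.2305 0.1261]
side tongs 0.004 285 [ 0.532  -0.2192  0.0055] [ 0.497 -0.258  0.004] [ 0.58  -0.157  0.01 ] [ 538.3 -204.4] [ 65.1 102.4] 15.0 pca -58.1 [0.541 0.236]
side tongs 0.055 231 [ 0.5378 -0.2072  0.0616] [ 0.517 -0.242  0.055] [ 0.561 -0.168  0.072] [ 539.3 -203.3] [30.8 71.9] 13.6 pca -74.6 [0.35  0.158]
side tongs 0.09 68 [ 0.5394 -0.2066  0.1004] [ 0.528 -0.224  0.09 ] [ 0.551 -0.182  0.11 ] [ 539.2 -202.5] [ 9.6 45.4] 29.1 pca -59.5 [0.119 0.016]
side tongs 0.12 68 [ 0.5371 -0.2027  0.1311] [ 0.529 -0.222  0.12 ] [ 0.549 -0.182  0.14 ] [ 539.5 -202.7] [36.5 19.3] 68.2 pca -99.4 [0.085 0.031]
side tongs 0.14 88 [ 0.5381 -0.2026  0.1508] [ 0.525 -0.231  0.14 ] [ 0.553 -0.177  0.16 ] [ 539.3 -202.7] [16.8 56.5] 12.7 pca -81.3 [0.205 0.044]
side tongs 0.16 97 [ 0.5374 -0.2033  0.1699] [ 0.524 -0.234  0.16 ] [ 0.554 -0.175  0.18 ] [ 539.2 -203.4] [17.  60.9] 13.8 pca -76.7 [0.257 0.05 ]
side tongs 0.18 82 [ 0.5379 -0.2044  0.1883] [ 0.524 -0.234  0.18 ] [ 0.554 -0.172  0.195] [ 538.8 -203.1] [17.4 61.4] 13.6 pca -76.0 [0.248 0.044]
```

View pics/crop1.png

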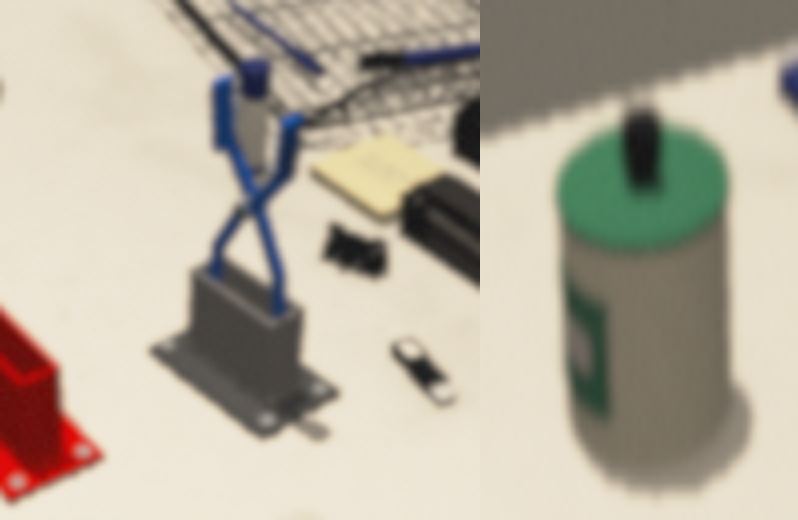

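The crop confirms blue tongs in the grey stand, with the red stand off to the left. Knob at about (0.481, 0.2215), z 0.109–0.126. Tongs at about (0.539, -0.203), opening axis at 103.7°. Moving above the knob.

Call:
{"method": "step_arm", "body": {"deltas": [[-1,-0.912,-0.539,0,0,0,0],[-1,-0.912,-0.539,0,0,0,0],[-1,-0.912,-0.539,0,0,0,0],[-1,-0.912,-0.539,0,0,0,0],[-1,-0.912,-0.539,0,0,0,0],[-1,-0.912,-0.539,0,0,0,0],[-1,-0.912,-0.539,0,0,0,0],[-1,-0.912,-0.539,0,0,0,0],[-1,-0.912,-0.539,0,0,0,0],[-1,-0.912,-0.539,0,0,0,0],[-1,-0.912,-0.539,0,0,0,0],[-1,-0.912,-0.539,0,0,0,0],[-1,-0.912,-0.539,0,0,0,0],[-1,-0.912,-0.539,0,0,0,0],[-1,-0.912,-0.539,0,0,0,0],[-1,-0.912,-0.539,0,0,0,0],[-1,-0.912,-0.539,0,0,0,0],[-1,-0.912,-0.539,0,0,0,0],[-1,-0.912,-0.539,0,0,0,0],[-1,-0.912,-0.539,0,0,0,0]], "squeeze": 30}}

```text
time: 3.75
ee_pos: [0.4818, 0.2205, 0.2313]
ee_rot: [3.141, 0.0, 2.762]
force: [-0.0, -0.5, -0.8]
width: 0.999
```

```bash
cat >> h.py <<'E'
from scipy.spatial.transform import Rotation as Ro
def totool(dp,st=None):
    s=st or status.get_state(); return Ro.from_euler('xyz',s['ee_rot']).as_matrix().T@np.array(dp)/.02
def show(tag=''):
    s=status.get_state(); print(tag,'t',round(s['time'],2),'p',np.round(s['ee_pos'],4),'rpy',np.degrees(s['ee_rot']).round(1),'F',np.round(s['force'],1),'w',round(s['width'],3),'q',np.round(s['joint_pos'],2)); return s
E
python3 - <<'E'
from h import *
s=show(); p,d=cap('wrist','wrist1.png')
for o in ['lid','pot']: print(o,[(round(a['p'],2),np.round(a['position'],4)) for a in eyes.mark_of(o,'wrist')])
W=world('wrist',d); k=(d>0)&(abs(W[...,0]-.481)<.03)&(abs(W[...,1]-.2215)<.03)&(W[...,2]>.118)&(W[...,2]<.13)
P=W[k]; print(len(P),P.mean(0),P.min(0),P.max(0))
if len(P): print(cv2.minEnclosingCircle((P[:,:2]*1000).astype(np.float32)))
print(totool(np.array([.481,.2215,.15])-s['ee_pos']))
E
```

```text
t 3.75 p [0.4818 0.2205 0.2313] rpy [180.    0.  158.2] F [-0.  -0.5 -0.8] w 0.999 q [ 0.36 -0.1   1.42  0.    1.82 -0.83]
lid [(0.81, array([0.4808, 0.2224, 0.0873]))]
pot []
638 [0.48067953 0.22235391 0.12587077] [0.46819539 0.20886103 0.1181719 ] [0.49428699 0.23526667 0.12800368]
((481.5101623535156, 221.9607696533203), 13.353681564331055)
[0.05666549 0.03384691 4.06536377]
```

View pics/wrist1.png

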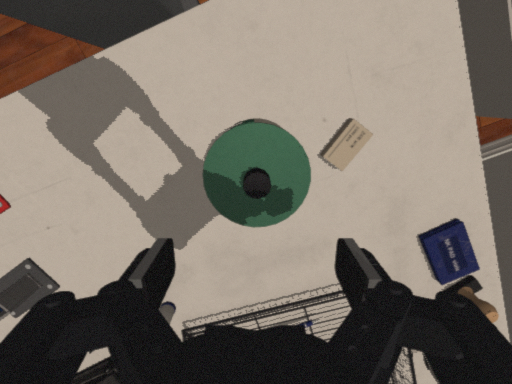

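Wrist view: the lid is centred around (257,172) with the knob at (257,183). The area towards the stand is clear. Descend and grip.

Call:
{"method": "step_arm", "body": {"deltas": [[-1,0.05,0.06,0.8,0,0,0],[-1,0,0,0.9,0,0,0],[-1,0,0,0.9,0,0,0],[-1,0,0,0.9,0,0,0],[-1,0,0,0.9,0,0,0],[-1,0,0,0.9,0,0,0],[-1,0,0,0.6,0,0,0],[-1,0,0,0.5,0,0,0],[1,0,0,0,0,0,0],[1,0,0,0,0,0,0],[1,0,0,0,0,0,0],[1,0,0,0,0,0,0],[1,0,0,0,0,0,0],[1,0,0,0,0,0,0]], "squeeze": 40}}

```text
time: 5.65
ee_pos: [0.4813, 0.2235, 0.1042]
ee_rot: [3.14, 0.001, 2.762]
force: [0.7, -0.3, 5.5]
width: 0.291
```

Run:
```python
from h import *
show()
```

```text
t 5.65 p [0.4813 0.2235 0.1042] rpy [1.799e+02 1.000e-01 1.582e+02] F [ 0.7 -0.3  5.5] w 0.291 q [ 0.37 -0.09  1.63  0.    1.59 -0.82]
```

Call:
{"method": "step_arm", "body": {"deltas": [[1,0,0,-0.4,0,0,0],[1,0,0,-0.6,0,0,0],[1,0,0,-0.8,0,0,0],[1,0,0,-0.8,0,0,0],[1,0,0,-0.8,0,0,0]]}}

```text
time: 6.28
ee_pos: [0.481, 0.2233, 0.1729]
ee_rot: [3.141, 0.001, 2.762]
force: [0.2, -0.1, -0.3]
width: 0.292
```

Run:
```python
from h import *
s=show(); p,d=cap('wrist','wrist2.png'); p,d=cap('scene','scene2.png');
print(totool(np.array([.47,.04,s['ee_pos'][2]])-s['ee_pos']))
im=cv2.imread('pics/scene2.png')
cv2.imwrite('pics/c2.png',np.hstack([cv2.resize(im[200:330,150:300],None,fx=2.6,fy=2.953),cv2.imread('pics/wrist2.png')[:,:400]]))
```

```text
t 6.28 p [0.481  0.2233 0.1729] rpy [180.    0.  158.2] F [ 0.2 -0.1 -0.3] w 0.292 q [ 0.37 -0.1   1.53  0.    1.72 -0.82]
[-2.88922591 -8.71677009 -0.01731419]
```

View pics/c2.png

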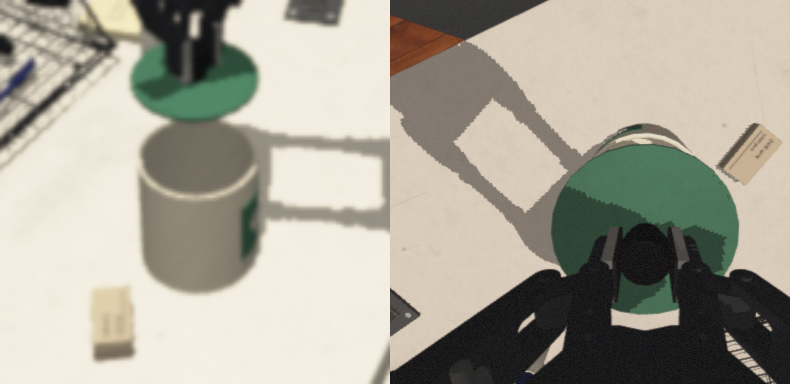

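The lid is held level and the pot stayed put. Carry it to (0.47, 0.04) and lower it.

Call:
{"method": "step_arm", "body": {"deltas": [[1,-0.29,-0.872,0,0,0,0],[1,-0.29,-0.872,0,0,0,0],[1,-0.29,-0.872,0,0,0,0],[1,-0.29,-0.872,0,0,0,0],[1,-0.29,-0.872,0,0,0,0],[1,-0.29,-0.872,0,0,0,0],[1,-0.29,-0.872,0,0,0,0],[1,-0.29,-0.872,0,0,0,0],[1,-0.29,-0.872,0,0,0,0],[1,-0.29,-0.872,0,0,0,0],[1,0,0,0.8,0,0,0],[1,0,0,1,0,0,0],[1,0,0,1,0,0,0],[1,0,0,1,0,0,0],[1,0,0,1,0,0,0],[1,0,0,1,0,0,0],[1,0,0,0.7,0,0,0],[1,0,0,0.5,0,0,0],[1,0,0,0.3,0,0,0],[1,0,0,0.2,0,0,0]]}}

```text
time: 8.88
ee_pos: [0.4703, 0.0398, 0.0213]
ee_rot: [3.141, 0.0, 2.762]
force: [0.1, 0.9, -1.5]
width: 0.302
```

Run:
```python
from h import *
show()
```

```text
t 8.88 p [0.4703 0.0398 0.0213] rpy [180.    0.  158.2] F [ 0.1  0.9 -1.5] w 0.302 q [ 0.01 -0.2   1.88 -0.    1.45 -1.18]
```

Call:
{"method": "step_arm", "body": {"deltas": [[1,0,0,0.12,0,0,0],[1,0,0,0.1,0,0,0],[1,0,0,0.08,0,0,0],[1,0,0,0,0,0,0]]}}

```text
time: 9.38
ee_pos: [0.4701, 0.0398, 0.0154]
ee_rot: [3.141, 0.0, 2.762]
force: [0.3, -0.0, 0.3]
width: 0.296
```

Call:
{"method": "step_arm", "body": {"deltas": [[1,0,0,0.05,0,0,0],[1,0,0,0.02,0,0,0],[1,0,0,0,0,0,0]]}}

```text
time: 9.75
ee_pos: [0.4702, 0.0398, 0.0152]
ee_rot: [3.141, 0.0, 2.762]
force: [-4.5, 0.7, 6.3]
width: 0.291
```

Lid on the worktop (6 N contact). Release, rise, and turn the tool so that it matches the tongs.

Call:
{"method": "step_arm", "body": {"deltas": [[-1,0,0,0,0,0,0],[-1,0,0,0,0,0,0],[-1,0,0,0,0,0,0],[-1,0,0,0,0,0,0],[-1,0,0,-0.6,0,0,0],[-1,0,0,-0.9,0,0,0],[-1,0,0,-1,0,0,0.22],[-1,0,0,-1,0,0,0.23],[-1,0,0,-1,0,0,0.23],[-1,0,0,-1,0,0,0.23],[-1,0,0,-1,0,0,0.23],[-1,0,0,-1,0,0,0.23],[-1,0,0,-1,0,0,0.23],[-1,0,0,-1,0,0,0.23],[-1,0,0,-1,0,0,0.23],[-1,0,0,-1,0,0,0.23],[-1,0,0,-0.5,0,0,0.23],[-1,0,0,0,0,0,0.23],[-1,0,0,0,0,0,0.23],[-1,0,0,0,0,0,0.23]]}}

```text
time: 12.25
ee_pos: [0.47, 0.0398, 0.2557]
ee_rot: [3.141, -0.002, 0.235]
force: [-0.6, 0.2, 0.0]
width: 1.001
```

Run:
```python
from h import *
s=show(); p,d=cap('wrist','wrist3.png'); p,d=cap('side','side3.png');
for n in ['side']:
  for o in ['lid','pot','tongs_grip','tongs']: print(n,o,[(round(a['p'],2),np.round(a['position'],4)) for a in eyes.mark_of(o,n)])
print(totool(np.array([.539,-.203,s['ee_pos'][2]])-s['ee_pos']))
cv2.imwrite('pics/c3.png',np.hstack([cv2.resize(cv2.imread('pics/'+f),(400,300)) for f in('wrist3.png','side3.png')]))
```

```text
t 12.25 p [0.47   0.0398 0.2557] rpy [ 1.80e+02 -1.00e-01  1.34e+01] F [-0.6  0.2  0. ] w 1.001 q [ 0.01 -0.25  1.51 -0.    1.88  1.35]
side lid [(0.92, array([ 0.4755,  0.0385, -0.0021]))]
side pot [(0.88, array([ 0.4837,  0.2234, -0.0007]))]
side tongs_grip [(0.76, array([ 0.5386, -0.1976,  0.176 ]))]
side tongs [(0.9, array([ 0.5401, -0.2031,  0.1241])), (0.71, array([0.474 , 0.038 , 0.0009]))]
[4.20633953e-01 1.26124243e+01 2.37831472e-03]
```

View pics/c3.png

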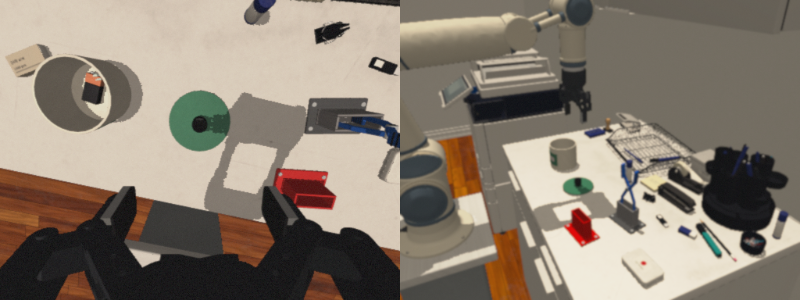

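The lid lies flat at (200,120) in the wrist half, the battery shows in the pot at (93,88), and the tongs are at right (370,120). Measure the battery and refine the tongs.

Run:
```python
from h import *
d=np.load('pics/wrist3.npy'); im=cv2.imread('pics/wrist3.png'); W=world('wrist',d)
cv2.imwrite('pics/c3b.png',cv2.resize(im[50:190,30:190],None,fx=5,fy=4.2,interpolation=cv2.INTER_CUBIC))
x,y,z=W[...,0],W[...,1],W[...,2]
v=np.zeros(d.shape,bool);v[50:190,30:190]=1
rim=v&(z>.085)&(z<.1)&(np.hypot(x-.482,y-.222)<.07)
P=W[rim]; print('rim',len(P),P.min(0),P.max(0),cv2.minEnclosingCircle((P[:,:2]*1000).astype(np.float32)))
for lo,hi in[(.0,.01),(.01,.018),(.018,.03)]:
  k=v&(np.hypot(x-.482,y-.222)<.045)&(z>lo)&(z<hi); P=W[k]
  if len(P)>4:
    print(lo,len(P),P.mean(0),P.min(0),P.max(0),cv2.minAreaRect((P[:,:2]*1000).astype(np.float32)))
for o in ['battery','tongs_grip','tongs']:
    print(o,[(round(a['p'],2),np.round(a['position'],4)) for a in eyes.mark_of(o,'wrist')])
r=eyes.trace('battery','wrist')
for a in r[:2]:
    k=a['region']&(d>0); P=W[k]; print(a['p'],len(P),P.mean(0),P.max(0),P.min(0))
# tongs
t=(d>0)&(abs(x-.54)<.06)&(abs(y+.2)<.07)
for lo,hi in[(.14,.16),(.16,.18),(.18,.21)]:
  P=W[t&(z>lo)&(z<hi)]
  if len(P)>4: print('T',lo,len(P),P.mean(0),P.max(0),P.min(0),cv2.minAreaRect((P[:,:2]*1000).astype(np.float32)))
P=W[t&(z>.055)&(z<.075)];print('well',len(P), cv2.minAreaRect((P[:,:2]*1000).astype(np.float32)))
```

```text
rim 2031 [0.42653088 0.16763333 0.08504249] [0.53407839 0.27546422 0.09634749] ((479.94793701171875, 222.2143096923828), 54.61281967163086)
0.0 1138 [0.47182788 0.23736675 0.00460894] [0.4370231  0.20528465 0.0018173 ] [0.52008274 0.2667526  0.0098596 ] ((473.6912536621094, 234.86965942382812), (83.01266479492188, 59.625545501708984), 44.63721466064453)
0.01 96 [0.48774657 0.22046921 0.0146456 ] [0.4606075  0.21495452 0.01004813] [0.51207355 0.23725749 0.01795621] ((489.04168701171875, 219.7475128173828), (54.24031448364258, 18.496902465820312), 19.85218620300293)
0.018 786 [0.48568459 0.22878146 0.02187838] [0.46062565 0.21459647 0.01800533] [0.51120391 0.24450188 0.02477535] ((486.01104736328125, 229.52325439453125), (26.824573516845703, 49.593971252441406), 85.32036590576172)
battery [(0.67, array([0.4869, 0.2273, 0.0078]))]
tongs_grip []
tongs [(0.75, array([ 0.5409, -0.1979,  0.1228]))]
0.71 893 [0.48575993 0.2274496  0.02074053] [0.51201377 0.24353472 0.02477535] [0.4606075  0.21459647 0.00379684]
T 0.14 197 [ 0.5361664  -0.17449357  0.15315073] [ 0.54455697 -0.17040522  0.15967794] [ 0.5260217  -0.18576468  0.14007164] ((537.921630859375, -175.6005859375), (12.184974670410156, 20.771652221679688), 62.81745147705078)
T 0.16 153 [ 0.53326713 -0.17285237  0.16452419] [ 0.54228415 -0.16958698  0.1717059 ] [ 0.52556041 -0.17554331  0.1600329 ] ((533.710205078125, -173.09376525878906), (16.68466567993164, 4.093085289001465), 10.31157112121582)
well 718 ((540.2411499023438, -198.97894287109375), (27.901403427124023, 72.9180908203125), 14.16919994354248)
```

View pics/c3b.png

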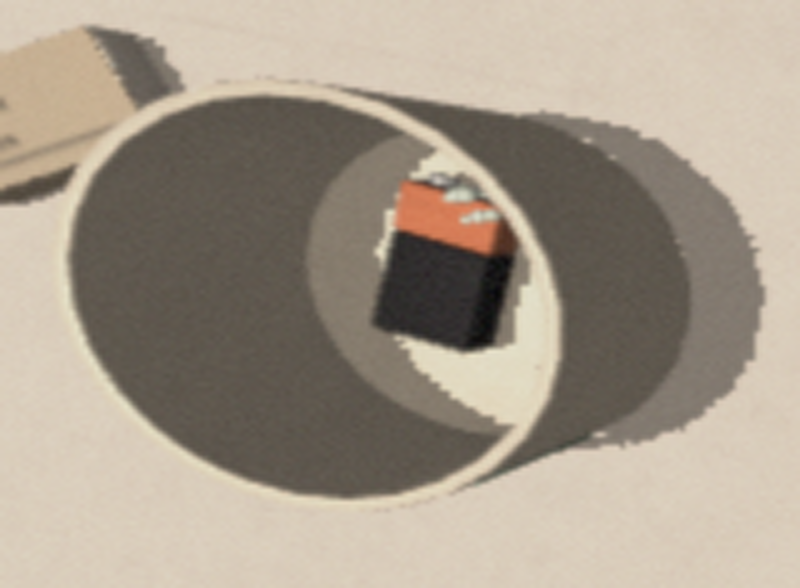

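Call:
{"method": "step_arm", "body": {"deltas": [[-1,0.047,0.963,0,0,0,-0.01],[-1,0.047,0.963,0,0,0,0],[-1,0.047,0.963,0,0,0,0],[-1,0.047,0.963,0,0,0,0],[-1,0.047,0.963,0,0,0,0],[-1,0.047,0.963,0,0,0,0],[-1,0.047,0.963,0,0,0,0],[-1,0.047,0.963,0,0,0,0],[-1,0.047,0.963,0,0,0,0],[-1,0.047,0.963,0,0,0,0],[-1,0.047,0.963,0,0,0,0],[-1,0.047,0.963,0,0,0,0],[-1,0.047,0.963,0,0,0,0],[-1,0,0,0,0,0,0]]}}

```text
time: 14.5
ee_pos: [0.5435, -0.2013, 0.2533]
ee_rot: [-3.141, 0.001, 0.247]
force: [0.5, 0.5, 0.0]
width: 1.003
```

Run:
```python
from h import *
s=show(); p,d=cap('wrist','wrist4.png'); W=world('wrist',d); x,y,z=W[...,0],W[...,1],W[...,2]
R=Ro.from_euler('xyz',s['ee_rot']).as_matrix(); T=(W-s['ee_pos'])@R
hsv=cv2.cvtColor(p,cv2.COLOR_RGB2HSV); blue=(hsv[...,0]>100)&(hsv[...,0]<130)&(hsv[...,1]>100)
t=(d>0)&(abs(x-.54)<.06)&(abs(y+.2)<.07)
for lo,hi in[(.14,.16),(.16,.18),(.18,.194),(.194,.21)]:
  k=t&(z>lo)&(z<hi); P=T[k]
  if len(P)>4: print('T tool',lo,len(P),P.mean(0).round(4),P.min(0).round(4),P.max(0).round(4),z[k].max())
P=W[t&(z>.06)&(z<.075)];print('well',len(P), cv2.minAreaRect((P[:,:2]*1000).astype(np.float32)))
for o in ['tongs_grip','tongs']:
    print(o,[(round(a['p'],2),np.round(a['position'],4)) for a in eyes.mark_of(o,'wrist')])
```

```text
t 14.5 p [ 0.5435 -0.2013  0.2533] rpy [-180.     0.    14.1] F [0.5 0.5 0. ] w 1.003 q [-0.41  0.04  1.24 -0.    1.86  0.91]
T tool 0.14 323 [-0.0027 -0.0029  0.1036] [-0.0119 -0.029   0.0934] [0.0041 0.0252 0.1132] 0.1598771347752115
T tool 0.16 243 [-0.0006 -0.0021  0.0828] [-0.0114 -0.0314  0.0733] [0.0042 0.0264 0.0933] 0.17997051360886493
T tool 0.18 204 [-0.0007 -0.0034  0.066 ] [-0.0118 -0.0329  0.0594] [0.0044 0.0284 0.0732] 0.19394123897249735
T tool 0.194 281 [-0.0036 -0.0033  0.0571] [-0.0121 -0.0333  0.0544] [0.0038 0.0283 0.0593] 0.1989466733326655
well 493 ((538.7715454101562, -199.72531127929688), (28.185680389404297, 71.75688934326172), 13.960423469543457)
tongs_grip [(0.9, array([ 0.5384, -0.2005,  0.1743]))]
tongs [(0.91, array([ 0.5405, -0.1985,  0.124 ]))]
```

View pics/wrist4.png

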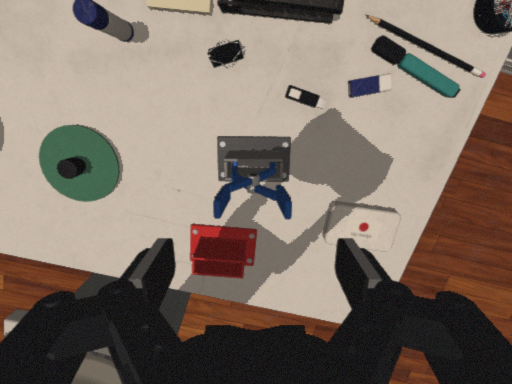

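Centred view: handles at (220–290,200) with the open fingers straddling them. Correct by (-4, -2.5) mm and go down.

Call:
{"method": "step_arm", "body": {"deltas": [[-1,-0.2,-0.12,0.4,0,0,0],[-1,0,0,0.8,0,0,0],[-1,0,0,0.8,0,0,0],[-1,0,0,0.8,0,0,0],[-1,0,0,0.8,0,0,0],[-1,0,0,0.7,0,0,0],[-1,0,0,0.4,0,0,0],[-1,0,0,0.3,0,0,0],[-1,0,0,0,0,0,0]], "squeeze": 20}}

```text
time: 15.78
ee_pos: [0.5388, -0.1986, 0.1537]
ee_rot: [-3.141, 0.0, 0.249]
force: [-0.9, 0.3, -0.2]
width: 0.998
```

Run:
```python
from h import *
s=show(); p,d=cap('wrist','wrist5.png'); p,d=cap('side','side5.png')
R=Ro.from_euler('xyz',s['ee_rot']).as_matrix(); d=np.load('pics/wrist5.npy');W=world('wrist',d);T=(W-s['ee_pos'])@R; z=W[...,2]
t=(d>0)&(abs(T[...,0])<.014)&(abs(T[...,1])<.0365)
for lo,hi in[(.16,.18),(.18,.194),(.194,.205)]:
  k=t&(z>lo)&(z<hi); P=T[k]
  if len(P)>4: print('T tool',lo,len(P),P.mean(0).round(4),P.min(0).round(4),P.max(0).round(4))
im=cv2.imread('pics/side5.png')
cv2.imwrite('pics/c5.png',np.hstack([cv2.resize(im[170:320,220:360],(400,400)),cv2.resize(cv2.imread('pics/wrist5.png')[150:384,130:390],(400,400))]))
```

```text
t 15.78 p [ 0.5388 -0.1986  0.1537] rpy [-180.     0.    14.2] F [-0.9  0.3 -0.2] w 0.998 q [-0.41  0.02  1.44  0.    1.68  0.91]
T tool 0.16 922 [ 0.0038  0.0031 -0.0169] [-0.0074 -0.0271 -0.0263] [ 0.0088  0.0315 -0.0064]
T tool 0.18 934 [ 0.0038  0.0033 -0.0336] [-0.007  -0.0282 -0.0403] [ 0.0087  0.033  -0.0263]
T tool 0.194 902 [ 0.001   0.0026 -0.0429] [-0.0082 -0.0283 -0.0456] [ 0.0087  0.0329 -0.0403]
```

View pics/c5.png

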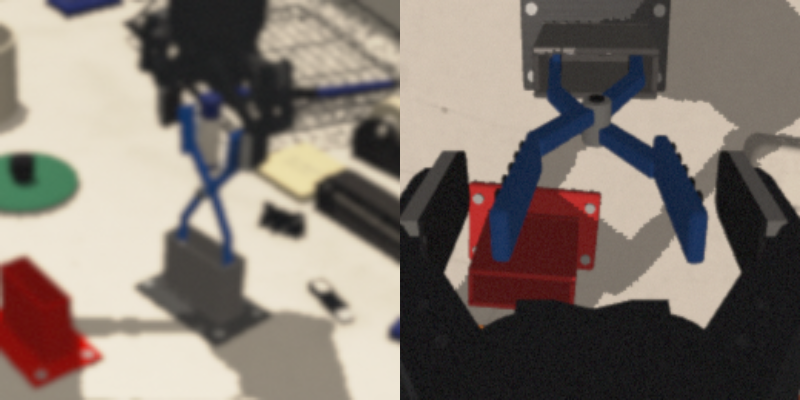

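Handles sit between the pads, about 2 mm to +y. Centre and close to a 53 mm opening.

Call:
{"method": "step_arm", "body": {"deltas": [[-1,0,0.1,0,0,0,0],[-0.7,0,0,0,0,0,0],[-0.5,0,0,0,0,0,0],[-0.4,0,0,0,0,0,0],[-0.3,0,0,0,0,0,0],[-0.25,0,0,0,0,0,0],[-0.25,0,0,0,0,0,0],[-0.25,0,0,0,0,0,0]], "squeeze": 20}}

```text
time: 16.88
ee_pos: [0.5409, -0.2011, 0.1582]
ee_rot: [3.137, -0.006, 0.249]
force: [0.4, -0.3, 12.8]
width: 0.631
```

Run:
```python
from h import *
s=show(); p,d=cap('wrist','wrist6.png')
R=Ro.from_euler('xyz',s['ee_rot']).as_matrix(); W=world('wrist',d);T=(W-s['ee_pos'])@R; z=W[...,2]
hsv=cv2.cvtColor(p,cv2.COLOR_RGB2HSV); blue=(hsv[...,0]>100)&(hsv[...,0]<130)&(hsv[...,1]>90)
t=(d>0)&(abs(T[...,0])<.014)&(abs(T[...,1])<.0365)&blue
for lo,hi in[(.16,.18),(.18,.194),(.194,.205)]:
  k=t&(z>lo)&(z<hi); P=T[k]
  if len(P)>4: print('T tool',lo,len(P),P.mean(0).round(4),P.min(0).round(4),P.max(0).round(4))
cv2.imwrite('pics/c6.png',cv2.resize(cv2.imread('pics/wrist6.png')[100:384,130:390],(600,600)))
```

```text
t 16.88 p [ 0.5409 -0.2011  0.1582] rpy [179.7  -0.3  14.2] F [ 0.4 -0.3 12.8] w 0.631 q [-0.41  0.02  1.43  0.    1.68  0.91]
T tool 0.16 648 [ 0.004   0.0004 -0.0124] [-0.0063 -0.0256 -0.0218] [ 0.008   0.0274 -0.0017]
T tool 0.18 671 [ 0.0042  0.0008 -0.029 ] [-0.0064 -0.0266 -0.0358] [ 0.0082  0.0274 -0.0217]
T tool 0.194 983 [ 0.0012  0.0004 -0.0396] [-0.0095 -0.0356 -0.0441] [ 0.0122  0.0275 -0.0356]
```

View pics/c6.png

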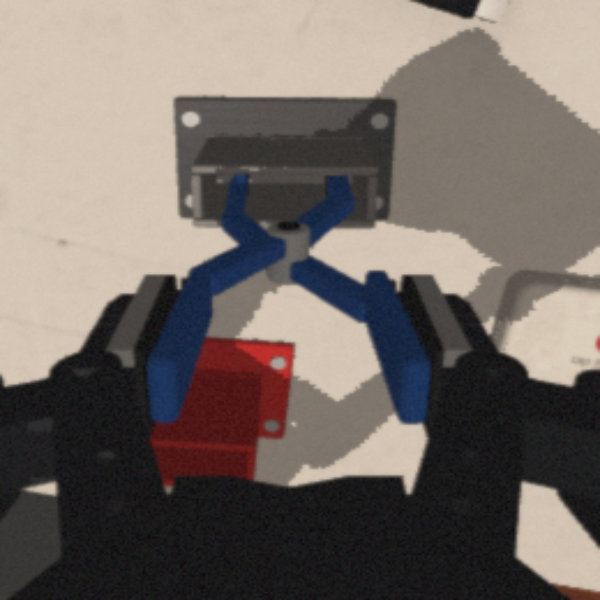

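Both handles are held at about 53.6 mm. Lift slowly and straight up.

Call:
{"method": "step_arm", "body": {"deltas": [[-0.25,0,0,-0.2,0,0,0],[-0.25,0,0,-0.3,0,0,0],[-0.25,0,0,-0.4,0,0,0],[-0.25,0,0,-0.5,0,0,0],[-0.25,0,0,-0.6,0,0,0],[-0.25,0,0,-0.6,0,0,0],[-0.25,0,0,-0.6,0,0,0],[-0.25,0,0,-0.6,0,0,0],[-0.25,0,0,-0.6,0,0,0],[-0.25,0,0,-0.6,0,0,0],[-0.25,0,0,-0.6,0,0,0],[-0.25,0,0,-0.4,0,0,0],[-0.25,0,0,-0.4,0,0,0],[-0.25,0,0,-0.2,0,0,0]]}}

```text
time: 18.68
ee_pos: [0.5394, -0.2006, 0.2864]
ee_rot: [3.141, -0.0, 0.249]
force: [-0.2, -0.2, -0.7]
width: 0.625
```

Run:
```python
from h import *
s=show(); p,d=cap('wrist','wrist7.png'); cap('side','side7.png')
for n in ['wrist','side']:
  for o in ['tongs_tips','tongs','stand']: print(n,o,[(round(a['p'],2),np.round(a['position'],4)) for a in eyes.mark_of(o,n)][:2])
im=cv2.imread('pics/side7.png')
cv2.imwrite('pics/c7.png',np.hstack([cv2.resize(im[120:320,210:370],(400,500)),cv2.resize(cv2.imread('pics/wrist7.png')[100:384,130:390],(400,500))]))
```

```text
t 18.68 p [ 0.5394 -0.2006  0.2864] rpy [180.   -0.   14.2] F [-0.2 -0.2 -0.7] w 0.625 q [-0.42  0.04  1.18 -0.    1.92  0.91]
wrist tongs_tips []
wrist tongs [(0.75, array([ 0.5363, -0.1989,  0.2502]))]
wrist stand [(0.94, array([ 0.537 , -0.1991, -0.0028])), (0.94, array([ 3.884e-01, -1.863e-01, -3.000e-04]))]
side tongs_tips [(0.65, array([ 0.5366, -0.2024,  0.1388]))]
side tongs []
side stand [(0.86, array([ 0.5383, -0.1982,  0.002 ])), (0.65, array([ 0.3941, -0.1873, -0.0014]))]
```

View pics/c7.png

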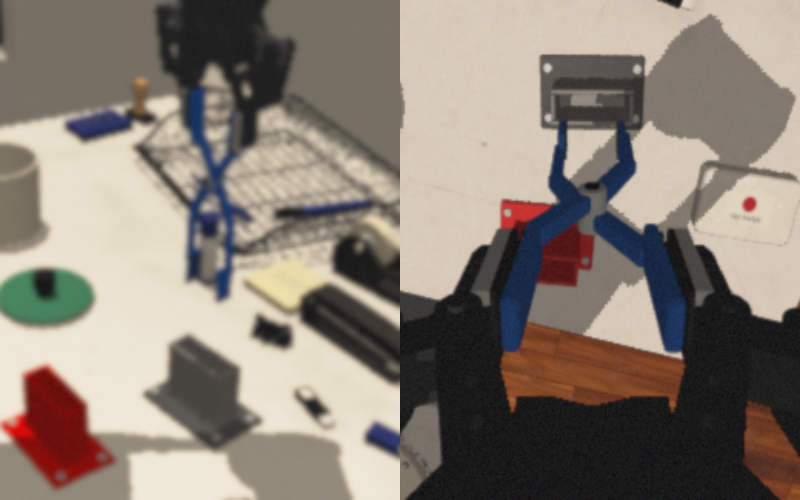

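The tongs are out of the well and upright, and the stand stayed in place. Turn to the battery's direction and move towards the pot.

Call:
{"method": "step_arm", "body": {"deltas": [[-0.25,0,0,0,0,0,0.1],[-0.25,0,0,0,0,0,0.16],[-0.25,0,0,0,0,0,0.16],[-0.25,-0.09,-0.4,-0.04,0,0,0],[-0.25,-0.173,-0.768,-0.04,0,0,0],[-0.25,-0.173,-0.768,-0.04,0,0,0],[-0.25,-0.173,-0.768,-0.04,0,0,0],[-0.25,-0.173,-0.768,-0.04,0,0,0],[-0.25,-0.173,-0.768,-0.04,0,0,0],[-0.25,-0.173,-0.768,-0.04,0,0,0],[-0.25,-0.173,-0.768,-0.04,0,0,0],[-0.25,-0.173,-0.768,-0.04,0,0,0],[-0.25,-0.173,-0.768,-0.04,0,0,0],[-0.25,-0.173,-0.768,-0.04,0,0,0],[-0.25,-0.173,-0.768,-0.04,0,0,0],[-0.25,-0.173,-0.768,-0.04,0,0,0],[-0.25,-0.173,-0.768,-0.04,0,0,0],[-0.25,-0.173,-0.768,-0.04,0,0,0],[-0.25,-0.13,-0.6,-0.04,0,0,0]]}}

```text
time: 21.45
ee_pos: [0.5056, 0.0391, 0.2987]
ee_rot: [-3.142, -0.0, -0.081]
force: [-0.2, -0.5, -0.1]
width: 0.622
```

Run:
```python
from h import *
s=show(); R=Ro.from_euler('xyz',s['ee_rot']).as_matrix()
for n in ['wrist','scene','side']:
  p,d=cap(n,n+'8.png'); W=world(n,d); x,y,z=W[...,0],W[...,1],W[...,2]
  for o in ['tongs_tips','battery','pot']: print(n,o,[(round(a['p'],2),np.round(a['position'],4)) for a in eyes.mark_of(o,n)][:2])
  k=(d>0)&(np.hypot(x-.481,y-.2225)<.044)&(z>.018)&(z<.03)
  P=W[k]
  if len(P)>20: print(n,'bat',len(P),P.mean(0).round(4),P.min(0).round(4),P.max(0).round(4),cv2.minAreaRect((P[:,:2]*1000).astype(np.float32)))
  T=(W-s['ee_pos'])@R
  for lo,hi in [(-.02,0),(.02,.04),(.1,.12),(.12,.135),(.135,.16)]:
    k=(d>0)&(abs(T[...,0])<.03)&(abs(T[...,1])<.036)&(T[...,2]>lo)&(T[...,2]<hi)
    P=T[k]
    if len(P)>5: print(n,'tool',lo,len(P),P.mean(0).round(4),P.min(0).round(4),P.max(0).round(4))
  k=(d>0)&(np.hypot(x-.481,y-.2225)<.07)&(z>.085)&(z<.1);P=W[k];print(n,'rim',len(P),P.min(0),P.max(0))
c=np.hstack([cv2.resize(cv2.imread('pics/wrist8.png'),(400,300)),cv2.resize(cv2.imread('pics/scene8.png'),(400,300))])
cv2.imwrite('pics/c8.png',c)
```

```text
t 21.45 p [0.5056 0.0391 0.2987] rpy [-180.    -0.    -4.6] F [-0.2 -0.5 -0.1] w 0.622 q [ 0.01 -0.13  1.33  0.    1.94  1.66]
wrist tongs_tips []
wrist battery [(0.8, array([0.4879, 0.2261, 0.0046]))]
wrist pot [(0.58, array([ 0.4846,  0.2239, -0.001 ]))]
wrist bat 490 [0.4861 0.2305 0.0235] [0.4627 0.2165 0.018 ] [0.5111 0.2464 0.0263] ((487.1332702636719, 231.07192993164062), (27.48888397216797, 46.84591293334961), 84.86547088623047)
wrist tool -0.02 1126 [ 0.0062  0.0005 -0.0119] [-0.0074 -0.0359 -0.02  ] [ 0.0117  0.0359 -0.    ]
wrist tool 0.02 669 [ 0.0018 -0.0003  0.0275] [-0.0097 -0.0152  0.02  ] [0.0095 0.0132 0.0399]
wrist tool 0.1 174 [ 0.0022 -0.0048  0.1123] [-0.0082 -0.0248  0.1001] [0.0075 0.0226 0.1199]
wrist tool 0.12 42 [ 0.0065 -0.0014  0.1264] [-0.0017 -0.0253  0.1201] [0.0075 0.0223 0.1344]
wrist tool 0.135 51 [ 0.0028 -0.0045  0.1407] [-0.0083 -0.0239  0.1351] [0.0077 0.0208 0.1461]
wrist rim 1392 [0.42837885 0.16923952 0.08500012] [0.53557695 0.27709108 0.09844551]
scene tongs_tips [(0.55, array([0.5026, 0.0415, 0.1502]))]
scene battery []
scene pot [(0.83, ar
[... 620 characters left out ...]
([ 0.5412, -0.1999,  0.0021])), (0.63, array([0.5061, 0.0363, 0.1513]))]
side battery []
side pot [(0.93, array([4.822e-01, 2.245e-01, 2.000e-04]))]
side tool -0.02 75 [-0.0028 -0.0027 -0.0098] [-0.0101 -0.0277 -0.0196] [ 0.0126  0.036  -0.0002]
side tool 0.02 41 [-0.0013  0.0092  0.0323] [-0.0093 -0.0119  0.0207] [0.0097 0.0197 0.0398]
side tool 0.1 52 [-0.0002  0.0046  0.1115] [-0.0069 -0.0203  0.1005] [0.0085 0.0303 0.12  ]
side tool 0.12 60 [-0.0003  0.0064  0.1275] [-0.008  -0.0199  0.1201] [0.0071 0.0303 0.1347]
side tool 0.135 54 [-0.0011  0.0065  0.1429] [-0.0077 -0.0208  0.1354] [0.0073 0.0274 0.1519]
side rim 204 [0.42951024 0.16463418 0.08501926] [0.53478439 0.27458829 0.09589652]
```

View pics/c8.png

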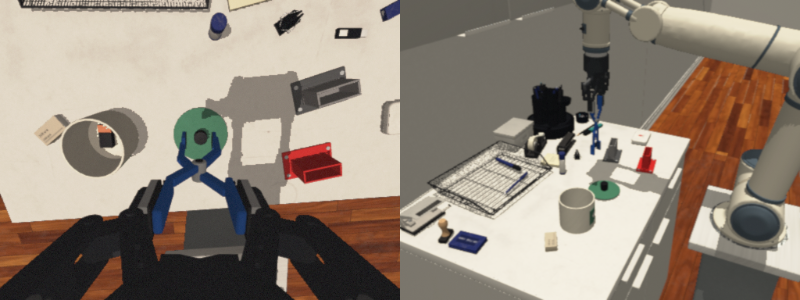

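Call:
{"method": "step_arm", "body": {"deltas": [[-0.25,0,0,0,0,0,0],[-0.25,0,0,0,0,0,0]]}}

```text
time: 22.3
ee_pos: [0.5058, 0.038, 0.2987]
ee_rot: [3.142, 0.0, -0.081]
force: [0.3, -0.2, 0.2]
width: 0.627
```

Run:
```python
from h import *
s=show(); print(totool(np.array([.486,.229,.30])-s['ee_pos']))
```

```text
t 22.3 p [0.5058 0.038  0.2987] rpy [180.    0.   -4.7] F [ 0.3 -0.2  0.2] w 0.627 q [ 0.01 -0.13  1.33 -0.    1.94  1.66]
[-1.76343029 -9.43917642 -0.06646659]
```

Call:
{"method": "step_arm", "body": {"deltas": [[-0.25,-0.07,-0.37,0,0,0,0],[-0.25,-0.14,-0.75,0,0,0,0],[-0.25,-0.14,-0.75,0,0,0,0],[-0.25,-0.14,-0.75,0,0,0,0],[-0.25,-0.14,-0.75,0,0,0,0],[-0.25,-0.14,-0.75,0,0,0,0],[-0.25,-0.14,-0.75,0,0,0,0],[-0.25,-0.14,-0.75,0,0,0,0],[-0.25,-0.14,-0.75,0,0,0,0],[-0.25,-0.14,-0.75,0,0,0,0],[-0.25,-0.14,-0.75,0,0,0,0],[-0.25,-0.14,-0.75,0,0,0,0],[-0.25,-0.14,-0.75,0,0,0,0],[-0.25,0,0,0,0,0,0],[-0.25,0,0,0,0,0,0]]}}

```text
time: 24.18
ee_pos: [0.4862, 0.2275, 0.2987]
ee_rot: [3.141, -0.0, -0.081]
force: [0.2, 0.6, -1.6]
width: 0.624
```

Run:
```python
from h import *
s=show(); R=Ro.from_euler('xyz',s['ee_rot']).as_matrix()
for n in ['wrist','scene']:
  p,d=cap(n,n+'9.png'); W=world(n,d); x,y,z=W[...,0],W[...,1],W[...,2]
  for o in ['tongs_tips','battery','pot']: print(n,o,[(round(a['p'],2),np.round(a['position'],4)) for a in eyes.mark_of(o,n)][:2])
  k=(d>0)&(np.hypot(x-.481,y-.2225)<.044)&(z>.018)&(z<.03)
  T=(W-s['ee_pos'])@R
  P=W[k]
  if len(P)>20: print(n,'bat',len(P),P.mean(0).round(4),P.min(0).round(4),P.max(0).round(4),cv2.minAreaRect((P[:,:2]*1000).astype(np.float32)));P=T[k];print(P.min(0),P.max(0))
  for lo,hi in [(.1,.12),(.12,.135),(.135,.16)]:
    k=(d>0)&(abs(T[...,0])<.03)&(abs(T[...,1])<.036)&(T[...,2]>lo)&(T[...,2]<hi)
    P=T[k]
    if len(P)>5: print(n,'tool',lo,len(P),P.mean(0).round(4),P.min(0).round(4),P.max(0).round(4))
  k=(d>0)&(np.hypot(x-.481,y-.2225)<.07)&(z>.085)&(z<.1);P=W[k];print(n,'rim',len(P),P.min(0),P.max(0))
cv2.imwrite('pics/c9.png',cv2.resize(cv2.imread('pics/wrist9.png')[60:300,130:390],(650,600),interpolation=cv2.INTER_CUBIC))
```

```text
t 24.18 p [0.4862 0.2275 0.2987] rpy [180.   -0.   -4.7] F [ 0.2  0.6 -1.6] w 0.624 q [ 0.37 -0.05  1.26 -0.    1.94  2.03]
wrist tongs_tips []
wrist battery [(0.65, array([0.4877, 0.2265, 0.0044]))]
wrist pot [(0.81, array([ 0.4824,  0.2237, -0.0041]))]
wrist bat 540 [0.488  0.2293 0.0232] [0.4626 0.2154 0.0184] [0.5128 0.2437 0.0259] ((488.23382568359375, 229.13421630859375), (24.832849502563477, 49.32832717895508), 84.85265350341797)
[-0.02288927 -0.01453886  0.27281963] [0.0264817  0.01029085 0.28025296]
wrist tool 0.1 181 [ 0.0017 -0.0046  0.1125] [-0.0081 -0.0245  0.1003] [0.0073 0.0232 0.1197]
wrist tool 0.12 53 [ 0.0062 -0.0003  0.1261] [-0.0014 -0.0231  0.1201] [0.0075 0.0228 0.1348]
wrist tool 0.135 32 [0.0067 0.0004 0.1405] [ 0.0054 -0.0235  0.135 ] [0.0072 0.022  0.1457]
wrist rim 853 [0.43189076 0.16883038 0.0850369 ] [0.53590746 0.27579887 0.09815253]
scene tongs_tips [(0.66, array([0.4856, 0.2305, 0.1515])), (0.22, array([ 0.6549, -0.0031, -0.0029]))]
scene battery []
scene pot [(0.82, array([ 0.4807,  0.225 , -0.001 ]))]
scene tool 0.1 74 [-0.0034 -0.0033  0.1114] [-0.0108 -0.0254  0.1   ] [0.006  0.0216 0.1193]
scene tool 0.12 75 [-0.0034 -0.004   0.1273] [-0.0116 -0.0259  0.1202] [0.0055 0.0194 0.135 ]
scene tool 0.135 68 [-0.0032 -0.0029  0.1418] [-0.0119 -0.0257  0.1353] [0.0054 0.0235 0.1504]
scene rim 404 [0.42603665 0.16557871 0.08500761] [0.53465124 0.27761843 0.09788505]
```

View pics/c9.png

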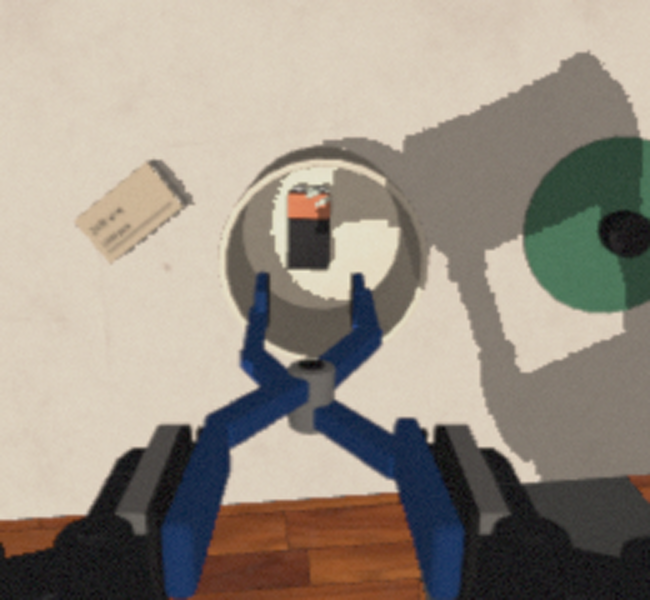

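Wrist close-up: battery at (309,230), parallel between the jaw tips (262,285)/(360,285). Its centre is about 1.4 mm to the tongs' -y. Correct and lower.

Call:
{"method": "step_arm", "body": {"deltas": [[-0.25,0.05,-0.07,0.3,0,0,0],[-0.25,0,0,0.6,0,0,0],[-0.25,0,0,0.6,0,0,0],[-0.25,0,0,0.6,0,0,0],[-0.25,0,0,0.6,0,0,0],[-0.25,0,0,0.6,0,0,0],[-0.25,0,0,0.6,0,0,0],[-0.25,0,0,0.6,0,0,0],[-0.25,0,0,0.5,0,0,0],[-0.25,0,0,0.5,0,0,0],[-0.25,0,0,0,0,0,0]]}}

```text
time: 25.95
ee_pos: [0.4869, 0.2288, 0.1875]
ee_rot: [3.141, 0.002, -0.081]
force: [-0.7, 0.1, -1.8]
width: 0.626
```

Run:
```python
from h import *
s=show(); p,d=cap('wrist','wrist10.png')
cv2.imwrite('pics/c10.png',cv2.resize(cv2.imread('pics/wrist10.png')[60:300,130:390],(650,600),interpolation=cv2.INTER_CUBIC))
```

```text
t 25.95 p [0.4869 0.2288 0.1875] rpy [ 1.8e+02  1.0e-01 -4.7e+00] F [-0.7  0.1 -1.8] w 0.626 q [ 0.38 -0.08  1.48  0.    1.74  2.03]
```

View pics/c10.png

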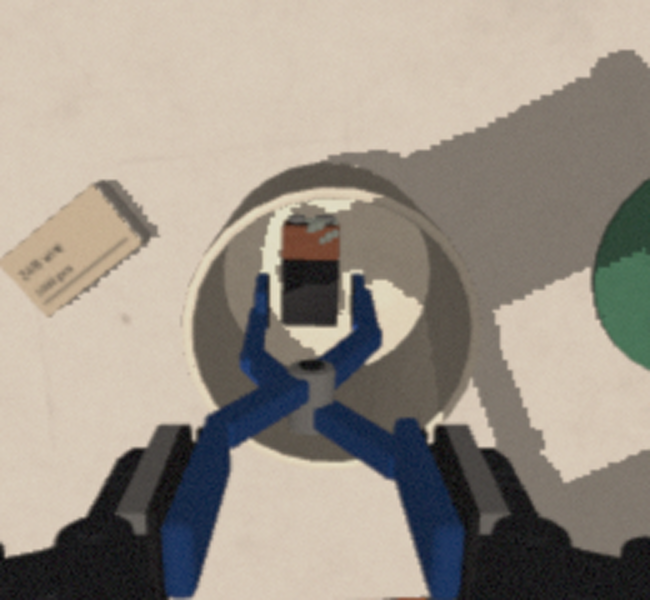

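The battery (283–340) is centred between the tips (262–360). Lower the last 26 mm.

Call:
{"method": "step_arm", "body": {"deltas": [[-0.25,0,0,0.4,0,0,0],[-0.25,0,0,0.4,0,0,0],[-0.25,0,0,0.3,0,0,0],[-0.25,0,0,0.2,0,0,0],[-0.25,0,0,0,0,0,0],[-0.25,0,0,0,0,0,0]]}}

```text
time: 26.75
ee_pos: [0.4873, 0.229, 0.1629]
ee_rot: [-3.141, -0.0, -0.081]
force: [0.4, 0.3, -0.7]
width: 0.626
```

Run:
```python
from h import *
s=show(); p,d=cap('wrist','wrist11.png')
cv2.imwrite('pics/c11.png',cv2.resize(cv2.imread('pics/wrist11.png')[60:300,130:390],(650,600),interpolation=cv2.INTER_CUBIC))
```

```text
t 26.75 p [0.4873 0.229  0.1629] rpy [-180.    -0.    -4.7] F [ 0.4  0.3 -0.7] w 0.626 q [ 0.38 -0.08  1.52  0.    1.7   2.03]
```

View pics/c11.png

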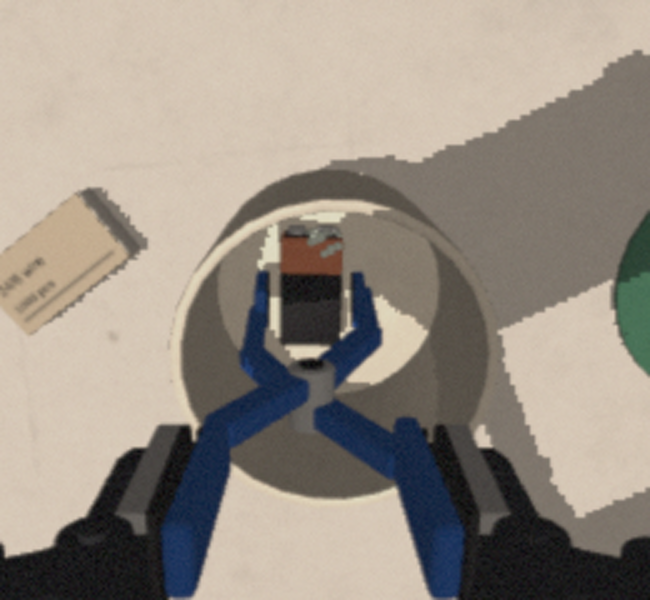

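Call:
{"method": "step_arm", "body": {"deltas": [[-0.25,0,0,0.16,0,0,0],[-0.25,0,0,0,0,0,0],[-0.2,0,0,0,0,0,0],[-0.15,0,0,0,0,0,0],[-0.1,0,0,0,0,0,0],[0,0,0,0,0,0,0],[0.2,0,0,0,0,0,0],[0.2,0,0,0,0,0,0],[0.2,0,0,0,0,0,0]], "squeeze": 25}}

```text
time: 27.92
ee_pos: [0.4874, 0.229, 0.1598]
ee_rot: [-3.141, -0.0, -0.081]
force: [-1.3, -0.6, 1.4]
width: 0.547
```

Run:
```python
from h import *
s=show(); p,d=cap('wrist','wrist12.png')
cv2.imwrite('pics/c12.png',cv2.resize(cv2.imread('pics/wrist12.png')[60:300,130:390],(650,600),interpolation=cv2.INTER_CUBIC))
```

```text
t 27.93 p [0.4874 0.229  0.1598] rpy [-180.    -0.    -4.7] F [-1.3 -0.6  1.4] w 0.547 q [ 0.38 -0.08  1.53  0.    1.69  2.03]
```

View pics/c12.png

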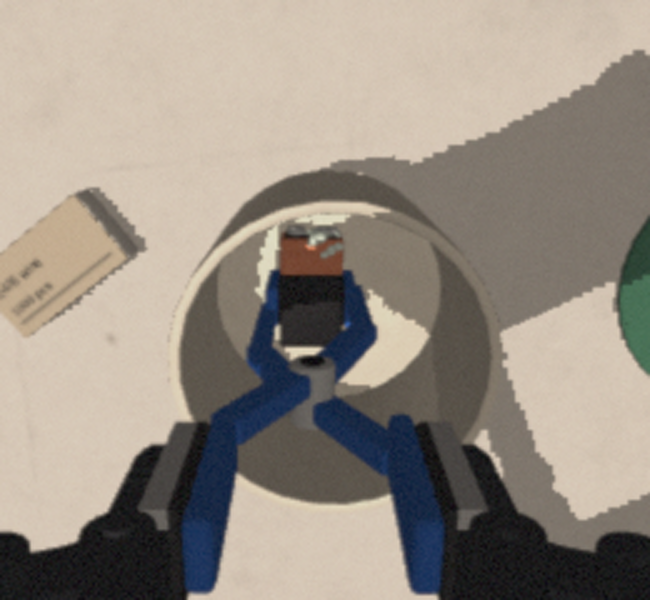

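Jaws are closed on the battery (opening 46.5 mm). Firm up slightly and lift gently.

Call:
{"method": "step_arm", "body": {"deltas": [[0.2,0,0,0,0,0,0],[0.2,0,0,0,0,0,0],[0.2,0,0,-0.1,0,0,0],[0.2,0,0,-0.2,0,0,0],[0.2,0,0,-0.3,0,0,0],[0.2,0,0,-0.3,0,0,0],[0.2,0,0,-0.4,0,0,0],[0.2,0,0,-0.4,0,0,0],[0.2,0,0,-0.4,0,0,0]], "squeeze": 35}}

```text
time: 29.1
ee_pos: [0.4873, 0.229, 0.2022]
ee_rot: [-3.141, -0.0, -0.081]
force: [-0.4, 0.2, -1.4]
width: 0.539
```

Run:
```python
from h import *
s=show(); p,d=cap('wrist','wrist13.png')
cv2.imwrite('pics/c13.png',cv2.resize(cv2.imread('pics/wrist13.png')[60:300,130:390],(650,600),interpolation=cv2.INTER_CUBIC))
```

```text
t 29.1 p [0.4873 0.229  0.2022] rpy [-180.    -0.    -4.7] F [-0.4  0.2 -1.4] w 0.539 q [ 0.38 -0.08  1.45 -0.    1.77  2.03]
```

View pics/c13.png

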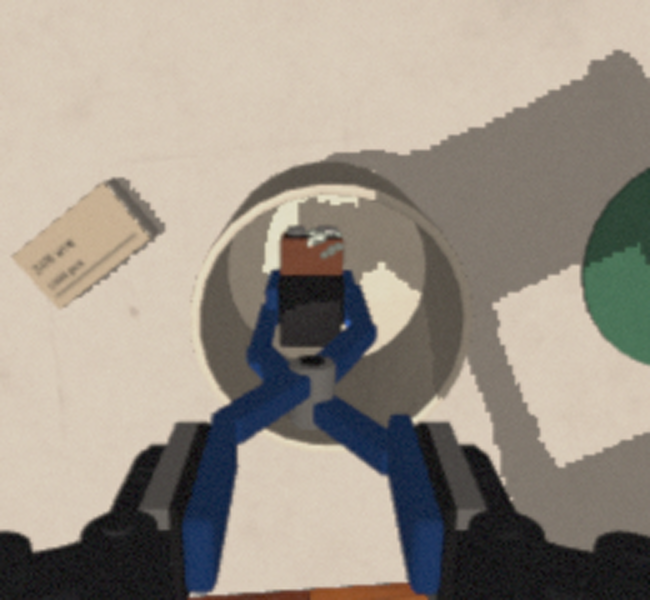

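The battery rises with the jaws. Keep lifting, smoothly, to about z 0.33.

Call:
{"method": "step_arm", "body": {"deltas": [[0.2,0,0,-0.4,0,0,0],[0.2,0,0,-0.5,0,0,0],[0.2,0,0,-0.5,0,0,0],[0.2,0,0,-0.5,0,0,0],[0.2,0,0,-0.5,0,0,0],[0.2,0,0,-0.5,0,0,0],[0.2,0,0,-0.5,0,0,0],[0.2,0,0,-0.5,0,0,0],[0.2,0,0,-0.5,0,0,0],[0.2,0,0,-0.5,0,0,0],[0.2,0,0,-0.5,0,0,0],[0.2,0,0,-0.4,0,0,0],[0.2,0,0,-0.3,0,0,0],[0.2,0,0,-0.2,0,0,0],[0.2,0,0,0,0,0,0],[0.2,0,0,0,0,0,0],[0.2,0,0,0,0,0,0],[0.2,0,0,0,0,0,0]]}}

```text
time: 31.4
ee_pos: [0.4872, 0.2289, 0.3273]
ee_rot: [3.141, 0.0, -0.081]
force: [0.0, -0.1, -0.7]
width: 0.541
```

Run:
```python
from h import *
s=show(); print(np.round(s['qvel'],3)); R=Ro.from_euler('xyz',s['ee_rot']).as_matrix()
for n in ['wrist','scene','side']:
  p,d=cap(n,n+'14.png')
  for o in ['battery','pot','lid','stand','staple_box','glue_stick','usb_stick']: print(n,o,[(round(a['p'],2),np.round(a['position'],3).tolist()) for a in eyes.mark_of(o,n)][:2])
a=cv2.imread('pics/scene14.png'); b=cv2.imread('pics/side14.png'); c=cv2.imread('pics/wrist14.png')
cv2.imwrite('pics/c14.png',np.vstack([np.hstack([cv2.resize(a,(400,300)),cv2.resize(b,(400,300))]),np.hstack([cv2.resize(a[130:280,140:340],(400,300)),cv2.resize(c,(400,300))])]))
```

```text
t 31.4 p [0.4872 0.2289 0.3273] rpy [180.    0.   -4.7] F [ 0.  -0.1 -0.7] w 0.541 q [ 0.38 -0.03  1.19 -0.    1.99  2.03]
[-0.001 -0.001 -0.001 -0.001  0.001  0.001]
wrist battery [(0.65, [0.487, 0.23, 0.171])]
wrist pot [(0.88, [0.483, 0.223, 0.0]), (0.42, [0.471, 0.04, -0.0])]
wrist lid [(0.64, [0.471, 0.038, 0.001])]
wrist stand [(0.73, [0.39, -0.186, 0.001]), (0.47, [0.482, 0.233, 0.179])]
wrist staple_box [(0.98, [0.505, 0.338, -0.002])]
wrist glue_stick [(0.6, [0.656, -0.002, 0.003])]
wrist usb_stick []
scene battery []
scene pot [(0.6, [0.484, 0.222, 0.003])]
scene lid [(0.81, [0.47, 0.037, 0.002])]
scene stand [(0.85, [0.389, -0.186, -0.001])]
scene staple_box [(0.91, [0.506, 0.339, -0.003])]
scene glue_stick [(0.47, [0.658, -0.001, -0.003])]
scene usb_stick [(0.56, [0.641, -0.247, 0.001])]
side battery [(0.68, [0.485, 0.23, 0.17])]
side pot [(0.58, [0.482, 0.223, 0.002])]
side lid [(0.82, [0.473, 0.037, -0.002])]
side stand [(0.77, [0.39, -0.187, -0.001]), (0.75, [0.539, -0.2, 0.001])]
side staple_box [(0.69, [0.477, -0.382, 0.006]), (0.64, [0.655, -0.004, 0.002])]
side glue_stick [(0.58, [0.652, -0.002, 0.003])]
side usb_stick [(0.56, [0.635, -0.25, -0.002])]
```

View pics/c14.png

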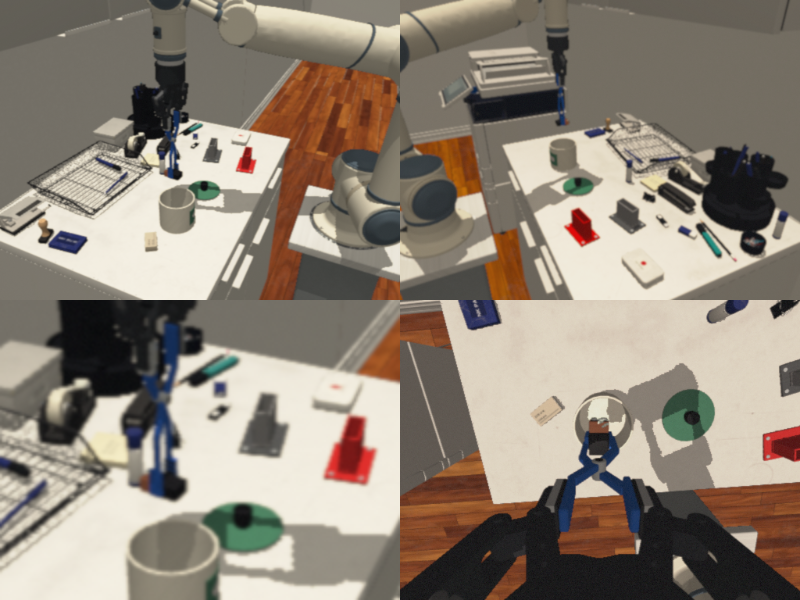

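The battery is in the jaws at z ≈ 0.17, 75 mm above the rim. The lid lies flat and everything else is in place. A short steadiness check, then hand in.

Call:
{"method": "step_arm", "body": {"deltas": [[0.2,0,0,0,0,0,0],[0.2,0,0,0,0,0,0],[0.2,0,0,0,0,0,0],[0.2,0,0,0,0,0,0],[0.2,0,0,0,0,0,0],[0.2,0,0,0,0,0,0]]}}

```text
time: 33.35
ee_pos: [0.4873, 0.2289, 0.3275]
ee_rot: [3.142, -0.0, -0.081]
force: [0.1, 0.4, -1.9]
width: 0.535
```

Run:
```python
from h import *
s=show(); p,d=cap('wrist','wrist15.png'); print([(round(a['p'],2),np.round(a['position'],4).tolist()) for a in eyes.mark_of('battery','wrist')])
a=cv2.imread('pics/wrist14.png').astype(int);b=cv2.imread('pics/wrist15.png').astype(int); print(abs(a-b)[150:230,220:290].mean())
if abs(a-b)[150:230,220:290].mean()<8: print(job.close_job())
```

```text
t 33.35 p [0.4873 0.2289 0.3275] rpy [180.   -0.   -4.7] F [ 0.1  0.4 -1.9] w 0.535 q [ 0.38 -0.03  1.19 -0.    1.99  2.03]
[(0.67, [0.4908, 0.2299, 0.17]), (0.32, [0.4805, 0.2304, 0.1779])]
2.3195833333333336
the job is handed in; nothing more can be done
None
```

The job is done and handed in at about 33.4 s of the 58 s allowed. The battery hangs in the squeezed tongs above the pot, and the fingers never touched it.

1. **Lid:** I lifted it off by its knob and laid it flat on the worktop at about (0.47, 0.04).
2. **Tongs:** I took the blue tongs from the grey stand, not the red look-alike, and closed the jaws across the battery's 26.5 mm width inside the pot.
3. **Lift:** I raised the battery straight up and held it there under a 35 N squeeze.

**Last checks:**
- **Height:** The battery's underside is at about z = 0.17, some 75 mm above the rim.
- **Steadiness:** Two wrist pictures about 2 s apart show no visible slip, and the arm's joint speeds were about zero.
- **Surroundings:** The pot, stand, glue stick, memory stick and staple box stayed within the few millimetres the cameras can resolve. I checked the card reader only by eye in the pictures.

**Disagreements:** The gripper's width readings came out about 2 mm below the listed sizes: 24.7 mm on the 27 mm knob, and about 46 mm where 48 mm was expected on the tongs. The networks also gave a few false low-confidence detections. I ignored those after comparing them with the pictures.

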